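Clean a module's connectors and load it in the test jig

TASK

Take the metal module from its storage dock and stand it in the middle of the grey pedestal with its two brass connectors squarely facing the spray can's nozzle; let go of it, then press the can's cap down to its stop, without leaning hard on it, and let it spring back up. Then load the module fully home and upright in the test jig, connectors between the jig's two front posts, and let go. Do not drop or tip the module, never press the cap unless the module stands ready on the pedestal, and leave everything else on the bench where it is.

Things in the scene. Friction and masses are not known exactly. Their poses are not given: they have to be found in the camera images.
- module: Plug-in module: upright aluminium box, 40 (x) x 56 (y) x 120 high, 0.25 to 0.5 kg, starts in the dock. Origin: centre of its underside, z up. Its +x face is black with two brass connectors on the centre line, 12 thick (17 at the collar), sticking out 14, at heights 30 and 58; nothing sticks out above height 67. Other faces are flat.
- module_front (a point): Centre of the module's connector face, 20 along +x and 60 up from the module's origin.
- dock: Fixed storage dock: black base 84 (x) x 90 (y) x 10 high, origin under it. Two grey cheek plates (34 in x, 5 thick) stand 120 high on the base at y = +-32 to +-37, level with the module's top, so here the module can be held only by its front and back (x) faces, which are open. Connectors face +x.
- station: Fixed cleaning station: steel base plate 210 (x) x 80 (y) x 8, origin under its centre. At x = -65 a grey pedestal 56 x 72, its top 45 above the table, clear all round; at x = +65 a clamped white spray can, 44 across, with a nozzle cap on top. The nozzle (black dot on the cap's side) looks along -x at the pedestal.
- pedestal (a point): Centre of the pedestal's top face, axes as the station's (+x towards the can).
- cap (a joint): How far the sprung nozzle cap is pressed straight down: 0 (up) to 0.007 m (on its stop). The spring takes about 2.6 N to start and 7.2 N fully down, and returns the cap by itself.
- cap_top (a point): Centre of the cap's flat round top, 26 across, 137 above the table when up; moves with the cap.
- jig: Fixed test jig: dark base 84 (x) x 90 (y) x 10 high, origin under it. On it, 120 high: a back plate (48 wide, inner face x = -25) and two front posts (inner faces x = +25, 30 apart for the connectors); side lips 10 high (inner faces y = +-33). The module fits with 5 to spare all round, connectors to +x, held by its left and right (y) faces.
- jig_seat (a point): Centre of the jig's seat, on top of its base, 10 above the table; axes as the jig's.
- multimeter: Bystander, loose: black handheld multimeter lying flat, 75 x 160 x 32 (mm). Origin at its underside.
- board: Bystander, loose: green circuit board with a fan, 80 x 100 x 24 (mm). Origin at its underside.
- tape: Bystander, loose: grey roll of tape lying flat, 68 across, 20 high (mm). Origin at its underside.
- driver: Bystander, loose: screwdriver lying down, 160 long (mm).
- mug: Bystander, loose: white mug, 76 across, 85 high (mm). Origin at its underside.
- blank: Bystander, loose: short plain metal block without connectors, 40 x 56 x 70, standing (mm). Origin at its underside.
- jar: Bystander, loose: small amber jar, 50 across, 60 high (mm). Origin at its underside.

How it is judged:
On the way, in this order (a step that is already met when the one before it is completed fails the run):
1. the module stands released on the pedestal, within 15 mm of its middle and 12 degrees of square, connectors facing the nozzle (horizontal distance between module and pedestal below 0.015 m and z of module in the frame of pedestal between -0.004 and 0.004 m and angle between module's own z axis and vertical below 0.06 rad and angle between the x axis of module and the x axis of station, either way round below 0.21 rad and x of module_front in the frame of pedestal above 0 m and contact force between each of the arm, the fingers and module below 0.05 N and linear speed of module below 0.02 m/s), for 0.2 s.
2. the cap is pressed down to its stop (at least 6 of 7 mm) while the module stands there, released (horizontal distance between module and pedestal below 0.015 m and z of module in the frame of pedestal between -0.004 and 0.004 m and angle between module's own z axis and vertical below 0.06 rad and angle between the x axis of module and the x axis of station, either way round below 0.21 rad and x of module_front in the frame of pedestal above 0 m and contact force between each of the arm, the fingers and module below 0.05 N and value of joint cap above 0.006 m), for 0.02 s.
3. the cap is let spring back up (under 1 mm) with the module still standing on the pedestal (horizontal distance between module and pedestal below 0.015 m and z of module in the frame of pedestal between -0.004 and 0.004 m and angle between module's own z axis and vertical below 0.06 rad and angle between the x axis of module and the x axis of station, either way round below 0.21 rad and x of module_front in the frame of pedestal above 0 m and value of joint cap below 0.001 m), for 0.1 s.
At the end, for the whole second after the job is handed in: The module rests released in the jig: underside within 4 mm of the seat's height, within 10 mm of its centre, upright within 3 degrees, connectors towards the front posts; the cap is up (under 1 mm); nothing else has been moved by more than 30 mm (horizontal distance between module and jig_seat below 0.01 m and z of module in the frame of jig_seat between -0.004 and 0.004 m and angle between module's own z axis and vertical below 0.06 rad and x of module_front in the frame of jig_seat above 0.005 m and angle between the x axis of module and the x axis of jig, either way round below 0.25 rad and linear speed of module below 0.02 m/s and value of joint cap below 0.001 m and contact force between each of the arm, the fingers and module below 0.05 N); the robot touches nothing.
It fails at once if the cap is pressed (over 3 mm) while the module does not stand ready on the pedestal (value of joint cap above 0.003 m and not (horizontal distance between module and pedestal below 0.015 m and z of module in the frame of pedestal between -0.004 and 0.004 m and angle between module's own z axis and vertical below 0.06 rad and angle between the x axis of module and the x axis of station, either way round below 0.21 rad and x of module_front in the frame of pedestal above 0 m)).
It fails at once if the robot leans on the cap or station with more than 45 N (contact force between the fingers and station above 45 N).
It fails at once if the module is tipped by more than 30 degrees (angle between module's own z axis and vertical above 0.52 rad).
It fails at once if the module is dropped (falls freely faster than 0.5 m/s, about 13 mm) (contact force between the fingers and module below 0.05 N and linear speed of module above 0.5 m/s).
It fails at once if a bystander is moved by more than 30 mm (distance of any of multimeter, board, tape, driver, mug, blank, jar from where it was at the start of the episode above 0.03 m).
It also fails if it takes over 61 s, if anything falls off the work surface, if the arm or the gripper's body presses on something with over 40 N, if the wrist force passes 120 N, or if a joint passes its speed limit or range.

ROBOT

A 6-joint arm with a two-finger parallel gripper is mounted at the origin on the work surface. World frame = base frame: x ahead of the robot, y to its left, z up, the work surface at z = 0. Lengths are in m, angles in rad, forces in N, time in s.
With the tool pointing down it reaches from about 0.325 to 0.9 m from the base axis. Payload 6.1 kg.
Tool frame: the origin (TCP) lies between the finger pads; the fingertips stand 22 mm ahead of it and the grasp point (between the pads) lies 3 mm ahead of it; z points along the fingers, y is the line along which they close (so a half turn about z gives the same grasp; the last joint's range is limited). The gripper opens to 85 mm and grips with 20 to 120 N. Pads are 22 mm wide; open, the fingers measure 114 mm over their backs; the gripper's body (76 mm by 85 mm) begins 54 mm behind the grasp point. The pads swing forward as they close: fully open they stand 13 mm farther back than shut.
Start: joints at [1.214, 0.22, 1.526, -0, 1.395, -0.126], TCP at [0.143, 0.608, 0.253] pointing down, gripper open.
Joint ranges: [-2.98, 2.98], [-0.91, 2.08], [0.09, 2.57], [-1.24, 4.39], [0.2, 2.65], [-2.68, 2.68]. Speed limits (rad/s): [2.57, 2.57, 3.01, 3.14, 3.14, 3.14].

INTERFACE

Orientations are given as a rotation vector (axis times angle).
In Python, from plant import env, imaging, close_job, spotter gives the robot as it stands.
- The arm moves only by the tool drive_tool, never from a script. Its argument "moves" is a list that holds one entry, the list of rows, each a list of 7 numbers: the shift along the tool's x, y, z in mm, then the turn, a rotation vector about the tool's x, y, z in degrees, then the closure, from 0 (fully open) to 1 (shut). A call has 1 to 10 rows; each row is the pose to reach, as a shift and turn from the pose commanded when the call began, along the tool's axes at that moment; what a row does not reach only later rows make up. A row lasts 1/10 s, in which the tool goes at most 50 mm and 8.59 degrees, less where a joint would pass 70% of its speed; a pose out of reach is approached as far as the arm can. A call with a gripper value outside its range is refused whole. The fingers move at their own pace and stop on an object; the grip force is fixed at half the most. Time passes only in rows, so rows that repeat a pose let the fingers close. It gives the time, the measured TCP pose, the force, the opening and the grip force at its end, in the units of the state.
- env.get_state(): the state, without advancing time (a new reading comes with each control period).
- imaging.read_camera(name): name is "scene" or "top" or "wrist"; returns a dict with "img" (480x640x3 uint8, red, green, blue), "K" (3x3 intrinsics, pixels), "distortion" ([k1, k2, p1, p2, k3] as OpenCV has them; the pictures are not rectified), "R" (3x3) and "t" (3): a world point X has camera coordinates R X + t. Camera axes: x right, y down, z forward; pixel columns grow to the right and rows downward; lengths in m; the calibration is good to about 2 mm. A picture is of the moment at which its call begins. There is no depth.
- close_job(): hands the job in; it is judged then, once.
Trained networks look in the newest picture that a camera, given by its name, has taken for a name from the list of things; names that differ only in an ending like _2 or _b are one class to them, and where a whole thing is asked for, a point or a joint stands for the part that bears it (a point fixed in the world has none). Each returns a list of dicts, best first, with "score" (0 to 1); they miss things now and then, are a little off and sometimes report something else, mostly with a low value. They report only what shows in the picture. A call takes as long as a camera call.
- spotter.outline_of(camera, thing): "region" (480x640 bool, what is visible of it) and "xy" ([column, row] in pixels, amid what is visible of it).
- spotter.tip_of(camera, thing): "xy" ([column, row] in pixels: a listed point, or the origin of a listed thing).
The state is a dict: "time_s": time; "joint_positions": joint angles; "joint_velocities": joint speeds; "tau": joint torques, N m; "position": TCP position; "ee_rot": TCP orientation; "wrist_force": force on the tool from outside, world axes, zero at the start; "wrist_torque": the same for the moment, N m; "gripper_width": opening from 0.0 (shut) to 1.0 (fully open); "grasp_force": force on a finger pad.
Only numpy, scipy, OpenCV 4.12 (cv2) and the standard library are available. Lean on these libraries where they do the work, as an engineer would, in place of code of your own. Each camera call takes 0.05 s, during which the arm holds its last target. There are 200 camera calls.

## Working session

There is one attempt and no reset: what is moved stays moved. The work goes in short steps, Python scripts to look and compute and a tool call to move; the robot and the scene stay as the last step left them, time stands still between calls to the robot, and variables do not carry over. Pictures are saved under pics/ and viewed, at most 13 in all, crops included, and the job is handed in when it is done.

Besides the shell and the picture viewer there is one more tool, called after "Call:" by a JSON object that holds its "name" and its "arguments", one argument or row to a line. drive_tool: Moves the arm, as the interface text tells. Its arguments: {"type":"object","properties":{"moves":{"type":"array"}},"required":["moves"]}

```bash
mkdir -p pics; ls
python3 - <<'E'
from plant import env, imaging, spotter
import cv2,numpy as np
ims={}
for c in ["scene","top"]:
    d=imaging.read_camera(c); cv2.imwrite(f"pics/{c}0.png",d["img"][:,:,::-1])
    R,t=np.array(d["R"]),np.array(d["t"]); print(c,"pos",(-R.T@t).round(3),"K",np.array(d["K"]).round(0).tolist(),np.array(d["distortion"]).round(3))
    for n in ["module","module_front","dock","station","pedestal","cap_top","jig","jig_seat","blank","jar","mug"]:
        r=spotter.tip_of(c,n); print(n,[(np.round(q["xy"],1).tolist(),round(q["score"],2)) for q in r[:2]])
s=env.get_state(); print(s["time_s"],s["position"],s["ee_rot"])
E
```

```text
pics
scene pos [1.077 0.263 0.88 ] K [[516.0, 0.0, 318.0], [0.0, 516.0, 238.0], [0.0, 0.0, 1.0]] [-0.044  0.     0.     0.     0.   ]
module [([221.5, 194.3], 0.82)]
module_front [([215.5, 182.5], 0.8)]
dock [([219.2, 201.2], 0.93)]
station [([307.3, 283.7], 0.69), ([167.7, 255.9], 0.66)]
pedestal [([319.9, 244.7], 0.8)]
cap_top [([286.5, 266.4], 0.69)]
jig [([491.3, 283.2], 0.65)]
jig_seat [([489.7, 276.5], 0.9)]
blank [([413.0, 243.4], 0.91), ([306.0, 278.3], 0.21)]
jar [([263.8, 352.5], 0.86)]
mug [([386.2, 381.9], 0.9), ([465.0, 374.7], 0.63)]
top pos [ 0.371 -0.006  0.989] K [[434.0, 0.0, 322.0], [0.0, 434.0, 236.0], [0.0, 0.0, 1.0]] [-0.004  0.     0.     0.     0.   ]
module [([451.5, 274.6], 0.78), ([319.2, 326.3], 0.56)]
module_front [([454.8, 263.2], 0.72)]
dock [([451.1, 274.7], 0.73)]
station [([327.7, 224.0], 0.77)]
pedestal [([331.9, 251.8], 0.8)]
cap_top [([328.9, 184.3], 0.72)]
jig [([182.8, 300.6], 0.9), ([456.4, 263.8], 0.19)]
jig_seat [([181.8, 298.5], 0.87)]
blank [([258.8, 312.1], 0.72)]
jar [([328.5, 156.6], 0.95)]
mug [([237.4, 181.8], 0.86), ([441.8, 195.3], 0.69)]
1.2 [0.14299735 0.60842044 0.25330759] [3.61759943e-01 3.12068638e+00 4.35430313e-05]
```

View pics/scene0.png

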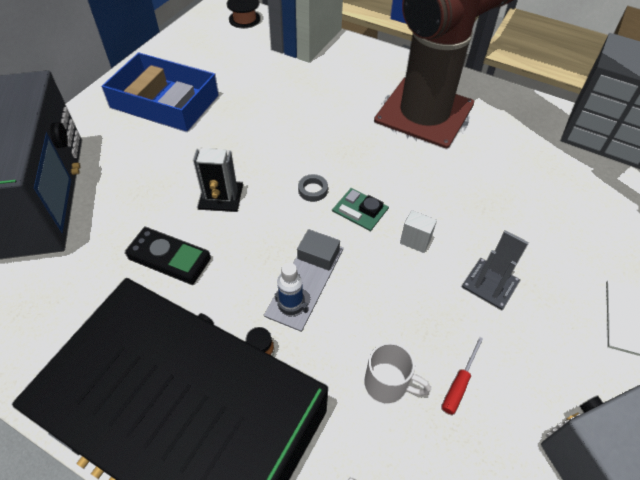

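View pics/top0.png

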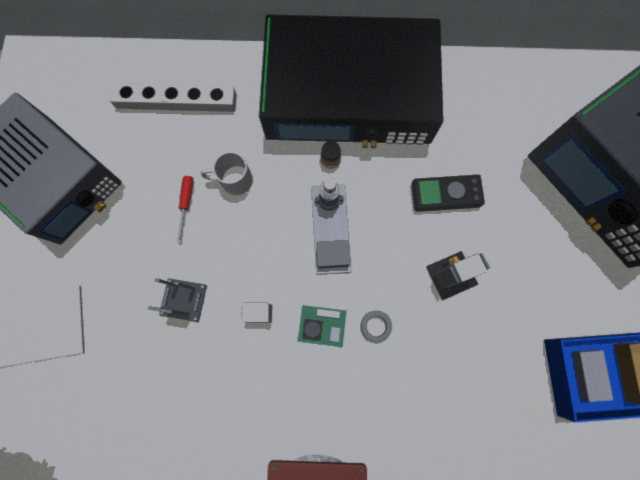

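```bash
cat > h.py <<'E'
import cv2,numpy as np
from scipy.optimize import minimize
from plant import env, imaging, spotter
def box(x0,x1,y0,y1,z0,z1): return np.array([[x,y,z] for x in(x0,x1) for y in(y0,y1) for z in(z0,z1)])/1000.
def cyl(x,r,z0,z1):
    a=np.linspace(0,2*np.pi,24); return np.array([[x+r*np.cos(q),r*np.sin(q),z] for q in a for z in(z0,z1)])/1000.
MOD=[box(-20,20,-28,28,0,120)]
def up(bs,z): return [b+[0,0,z] for b in bs]
M={"dock":[box(-42,42,-45,45,0,10),box(-17,17,32,37,10,120),box(-17,17,-37,-32,10,120)]+up(MOD,.01),
 "station":[box(-105,105,-40,40,0,8),box(-93,-37,-36,36,8,45),cyl(65,22,8,105),cyl(65,13,105,137)],
 "jig":[box(-42,42,-45,45,0,10),box(-31,-25,-24,24,10,120),box(25,31,15,24,10,120),box(25,31,-24,-15,10,120)],
 "module":MOD}
def proj(d,P):
    R,t=np.array(d["R"]),np.array(d["t"],float)
    return cv2.projectPoints(np.ascontiguousarray(P,float),cv2.Rodrigues(R)[0],t,np.array(d["K"],float),np.array(d["distortion"],float))[0].reshape(-1,2)
def place(P,p,z=0):
    c,s=np.cos(p[2]),np.sin(p[2]); return P@np.array([[c,-s,0],[s,c,0],[0,0,1]]).T+[p[0],p[1],z]
def render(d,bs,p,z=0):
    m=np.zeros((480,640),np.uint8)
    for b in bs:
        h=cv2.convexHull(proj(d,place(b,p,z)).astype(np.float32)).reshape(-1,2)
        cv2.fillConvexPoly(m,np.clip(np.round(h*16),-1e5,1e5).astype(np.int32),255,cv2.LINE_AA,4)
    return m/255.
def ray(d,xy,z):
    R,t=np.array(d["R"]),np.array(d["t"]); u=cv2.undistortPoints(np.array([[xy]],float),np.array(d["K"],float),np.array(d["distortion"],float)).ravel()
    o=-R.T@t; v=R.T@[u[0],u[1],1]; return o+v*(z-o[2])/v[2]
def mask(cam,names):
    m=np.zeros((480,640),bool)
    for n in names:
        r=spotter.outline_of(cam,n)
        if r: m|=np.array(r[0]["region"],bool)
    return m.astype(float)
def fit(ds,ms,bs,p0,z=0):
    def f(p):
        e=0
        for d,m in zip(ds,ms):
            r=render(d,bs,p,z); e+=1-np.minimum(r,m).sum()/np.maximum(r,m).sum()
        return e
    s=np.array([p0]+[np.array(p0)+np.array(k) for k in([.02,0,0],[0,.02,0],[0,0,.2])])
    r=minimize(f,p0,method="Nelder-Mead",options=dict(initial_simplex=s,xatol=2e-4,fatol=1e-5,maxiter=300)); return r.x,r.fun
def wires(img,d,bs,p,z=0,col=(255,0,0)):
    for b in bs:
        q=proj(d,place(b,p,z)).astype(int)
        if len(q)==8:
            for i in range(8):
                for k in(1,2,4):
                    if i<i^k: cv2.line(img,tuple(map(int,q[i])),tuple(map(int,q[i^k])),col,1)
E
python3 - <<'E'
from h import *
import pickle
D={c:imaging.read_camera(c) for c in("scene","top")}
init={"dock":[(451.1,274.7),["dock","module"]],"station":[(327.7,224),["station","cap_top"]],"jig":[(182.8,300.6),["jig"]]}
out={}; 
for n,(xy,names) in init.items():
    g=ray(D["top"],xy,0); ms={c:mask(c,names) for c in D}
    for c in D: print(n,c,ms[c].sum())
    best=[]
    for y in ([-.4,.0,.4] if n!="jig" else [0.,1.57,3.14,-1.57]):
        best.append(fit(D.values(),ms.values(),M[n],[g[0],g[1],y])+(y,))
    best.sort(key=lambda b:b[1])
    for b in best: print(n,b[0].round(4),round(b[1],3),b[2])
    out[n]=best[0][0]
    for c in D: print("  single",c,fit([D[c]],[ms[c]],M[n],best[0][0])[0].round(4))
pickle.dump((D,out),open("fit.pkl","wb"))
T=[]
for n in out:
    for c in D:
        im=D[c]["img"][:,:,::-1].copy()
        u=proj(D[c],place(np.array([[0,0,.05]]),out[n]))[0].astype(int); a=im.copy(); wires(a,D[c],M[n],out[n])
        k=lambda q:cv2.resize(q[max(u[1]-50,0):u[1]+50,u[0]-50:u[0]+50],(260,260),interpolation=cv2.INTER_CUBIC)
        T.append(np.vstack([k(im),k(a)]))
cv2.imwrite("pics/fit.png",cv2.resize(np.vstack([np.hstack(T[:3]),np.hstack(T[3:])]),None,fx=.57,fy=.57)) 
for n,z in(("module_front",.07),("cap_top",.137),("pedestal",.045),("jig_seat",.01)):
    for c in D:
        r=spotter.tip_of(c,n)
        if r: print(n,c,ray(D[c],r[0]["xy"],z).round(4))
E
```

```text
dock scene 2467.0
dock top 1823.0
dock [ 0.5037 -0.2947  0.4501] 0.149 0.0
dock [ 0.5038 -0.2946  0.4471] 0.149 0.4
dock [ 0.5036 -0.2945  0.4491] 0.15 -0.4
  single scene [ 0.5021 -0.2961  0.4792]
  single top [ 0.5042 -0.2944  0.4424]
station scene 273.0
station top 3134.0
station [ 0.6044 -0.0154  0.0946] 0.998 0.0
station [ 0.6043 -0.0154  0.0917] 0.998 -0.4
station [ 0.6046 -0.0154  0.0939] 0.998 0.4
  single scene [ 0.5368 -0.1078  0.5416]
  single top [ 0.6044 -0.0154  0.0944]
jig scene 2748.0
jig top 591.0
jig [ 0.4279  0.3116 -0.1128] 1.059 -1.57
jig [ 0.4279  0.3116 -0.1155] 1.059 0.0
jig [0.4283 0.3117 3.0327] 1.184 3.14
jig [0.4248 0.3197 2.1335] 1.382 1.57
  single scene [ 0.4279  0.3116 -0.1128]
  single top [ 0.4279  0.3116 -0.1128]
module_front scene [ 0.5232 -0.2883  0.07  ]
module_front top [ 0.522  -0.2815  0.07  ]
cap_top scene [ 0.6604 -0.0149  0.137 ]
cap_top top [ 0.6642 -0.0086  0.137 ]
pedestal scene [ 0.5423 -0.0216  0.045 ]
pedestal top [ 0.5393 -0.022   0.045 ]
jig_seat scene [0.429  0.3095 0.01  ]
jig_seat top [0.4304 0.3163 0.01  ]
```

View pics/fit.png

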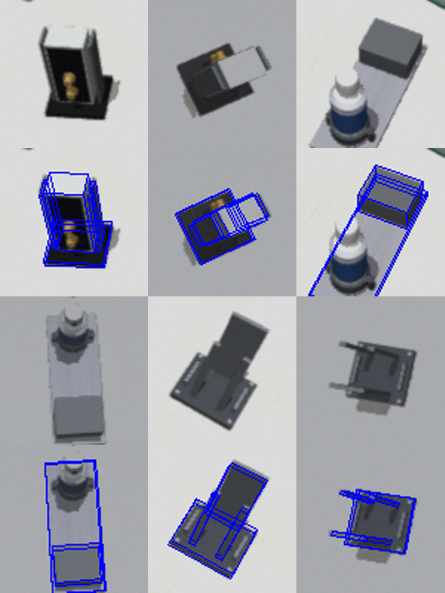

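```bash
cat >> h.py <<'E'
from scipy.spatial.transform import Rotation as Ro
def tool(h): # tool down, y axis at heading h
    y=np.array([np.cos(h),np.sin(h),0]); z=np.array([0,0,-1.]); return np.c_[np.cross(y,z),y,z]
def row(x,y,z,h,frm=None):
    s=env.get_state() if frm is None else None
    p,R=(np.array(s["position"]),Ro.from_rotvec(s["ee_rot"]).as_matrix()) if frm is None else (np.array(frm[:3]),tool(frm[3]))
    d=R.T@(np.array([x,y,z])-p)*1000; w=np.degrees(Ro.from_matrix(R.T@tool(h)).as_rotvec())
    return np.r_[d,w].round(1).tolist()
E
python3 - <<'E'
from h import *
s=env.get_state(); print(s["time_s"],s["wrist_force"])
print(row(.40,.30,.36,1.34))
print(row(.40,.30,.36,1.0))
E
```

```text
2.2 [0.10656969 0.00406256 0.39943823]
[-320.8, -241.4, -106.7, 0.0, -0.0, -0.0]
[-320.8, -241.4, -106.7, 0.0, -0.0, 19.5]
```

Call:
{"name": "drive_tool", "arguments": {
  "moves": [
    [[-321, -241, -107, 0, 0, 0, 0], [-321, -241, -107, 0, 0, 0, 0], [-321, -241, -107, 0, 0, 0, 0], [-321, -241, -107, 0, 0, 0, 0], [-321, -241, -107, 0, 0, 0, 0], [-321, -241, -107, 0, 0, 0, 0], [-321, -241, -107, 0, 0, 0, 0], [-321, -241, -107, 0, 0, 0, 0], [-321, -241, -107, 0, 0, 0, 0], [-321, -241, -107, 0, 0, 0, 0]]
  ]
}}

```text
time_s: 3.2
position: [0.4019, 0.299, 0.3612]
ee_rot: [0.368, 3.118, 0.001]
wrist_force: [-0.5, 0.5, -0.2]
gripper_width: 0.997
grasp_force: 0.0
```

Run:
```python
from h import *
import pickle
D,out=pickle.load(open("fit.pkl","rb"))
s=env.get_state(); print(s["time_s"],np.round(s["position"],4),s["ee_rot"])
d=imaging.read_camera("wrist"); R,t=np.array(d["R"]),np.array(d["t"]); print("cam",(-R.T@t).round(3),R[2].round(3))
r=spotter.tip_of("wrist","jig_seat"); print([(q["xy"],q["score"],ray(d,q["xy"],.01).round(4)) for q in r[:2]])
m=mask("wrist",["jig"]); print(m.sum())
best=[]
if m.sum()>500:
  for y in(0,1.57,3.14,-1.57):
    f=fit([d],[m],M["jig"],[out["jig"][0],out["jig"][1],y]); print(y,f[0].round(4),round(f[1],3)); best.append(f)
  best.sort(key=lambda b:b[1]); 
im=d["img"][:,:,::-1].copy(); a=im.copy()
if best: wires(a,d,M["jig"],best[0][0])
cv2.imwrite("pics/w1.png",cv2.resize(np.hstack([im,a]),(800,300),interpolation=cv2.INTER_AREA))
pickle.dump((d,m),open("wj.pkl","wb"))
```

```text
3.2 [0.4019 0.299  0.3612] [3.67767041e-01 3.11840511e+00 1.35060435e-03]
cam [0.325 0.318 0.482] [ 0.3   -0.071 -0.951]
[([331.5, 198.2], 0.76, array([0.4263, 0.3087, 0.01  ]))]
4091.0
0 [ 0.43    0.3143 -0.1378] 0.069
1.57 [0.4328 0.3129 1.4168] 0.185
3.14 [0.4299 0.3144 3.0028] 0.158
-1.57 [ 0.4321  0.3129 -1.7614] 0.182
```

View pics/w1.png

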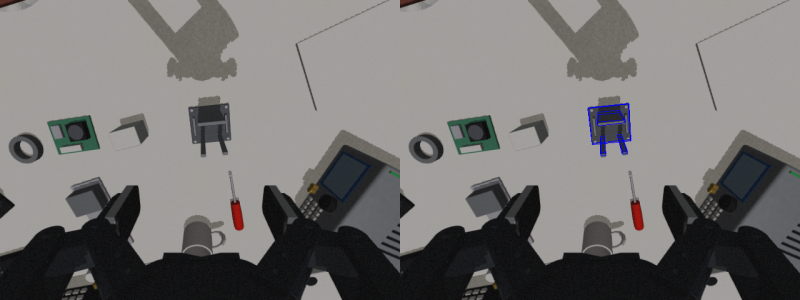

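Run:
```python
from h import *
print(row(.55,-.03,.40,1.34))
```

```text
[-222.0, -288.1, -40.5, -0.0, -0.1, 0.0]
```

Call:
{"name": "drive_tool", "arguments": {
  "moves": [
    [[-222, -288, -40, 0, 0, 0, 0], [-222, -288, -40, 0, 0, 0, 0], [-222, -288, -40, 0, 0, 0, 0], [-222, -288, -40, 0, 0, 0, 0], [-222, -288, -40, 0, 0, 0, 0], [-222, -288, -40, 0, 0, 0, 0], [-222, -288, -40, 0, 0, 0, 0], [-222, -288, -40, 0, 0, 0, 0], [-222, -288, -40, 0, 0, 0, 0]]
  ]
}}

```text
time_s: 4.25
position: [0.5511, -0.0312, 0.3993]
ee_rot: [-0.363, -3.119, -0.0]
wrist_force: [-0.8, 0.1, -0.7]
gripper_width: 1.0
grasp_force: 0.0
```

Run:
```python
from h import *
import pickle
d=imaging.read_camera("wrist"); 
s=env.get_state(); print(s["time_s"],np.round(s["position"],4))
for n,z in(("cap_top",.137),("pedestal",.045)):
    r=spotter.tip_of("wrist",n); print(n,[(np.round(q["xy"]),round(q["score"],2),ray(d,q["xy"],z).round(4)) for q in r[:2]])
m=mask("wrist",["station"]); m0=m.copy(); print(m.sum())
best=[]
for y in(-.2,0.1):
    f=fit([d],[m],M["station"],[.604,-.015,y]); print(y,f[0].round(4),round(f[1],3)); best.append(f)
best.sort(key=lambda b:b[1])
im=d["img"][:,:,::-1].copy(); a=im.copy(); wires(a,d,M["station"],best[0][0]); a[m>0,1]=np.minimum(255,a[m>0,1]*1.3+20)
cv2.imwrite("pics/w2.png",cv2.resize(np.hstack([im,a]),(800,300),interpolation=cv2.INTER_AREA))
print(row(.475,-.28,.34,.45))
```

```text
4.3 [ 0.5505 -0.0298  0.3994]
cap_top [(array([361., 282.]), 0.76, array([ 0.667 , -0.0082,  0.137 ]))]
pedestal [(array([326., 172.]), 0.92, array([ 0.5372, -0.0206,  0.045 ]))]
7432.0
-0.2 [ 0.604  -0.0133  0.0909] 0.045
0.1 [ 0.6035 -0.0136  0.0901] 0.045
[16.3, -261.9, 59.9, 0.0, -0.1, 51.1]
```

View pics/w2.png

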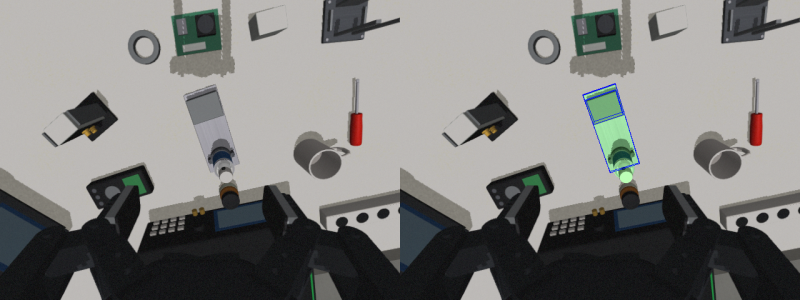

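Call:
{"name": "drive_tool", "arguments": {
  "moves": [
    [[16, -262, 60, 0, 0, 51, 0], [16, -262, 60, 0, 0, 51, 0], [16, -262, 60, 0, 0, 51, 0], [16, -262, 60, 0, 0, 51, 0], [16, -262, 60, 0, 0, 51, 0], [16, -262, 60, 0, 0, 51, 0], [16, -262, 60, 0, 0, 51, 0], [16, -262, 60, 0, 0, 51, 0]]
  ]
}}

```text
time_s: 5.25
position: [0.4754, -0.2808, 0.3404]
ee_rot: [-1.665, -2.664, -0.001]
wrist_force: [0.8, -0.4, 0.6]
gripper_width: 1.001
grasp_force: 0.0
```

Run:
```python
from h import *
d=imaging.read_camera("wrist"); 
s=env.get_state(); print(s["time_s"],np.round(s["position"],4),s["ee_rot"])
m=mask("wrist",["dock","module"]); print(m.sum(),mask("wrist",["module"]).sum())
best=[]
for y in(.3,.6):
    f=fit([d],[m],M["dock"],[.504,-.295,y]); print(y,f[0].round(4),round(f[1],3)); best.append(f)
best.sort(key=lambda b:b[1]); p=best[0][0]
im=d["img"][:,:,::-1].copy(); a=im.copy(); wires(a,d,M["dock"],p)
cv2.imwrite("pics/w3.png",cv2.resize(np.hstack([im,a]),(800,300),interpolation=cv2.INTER_AREA))
print("above",row(p[0],p[1],.24,p[2])); print("grasp",row(p[0],p[1],.11,p[2]))
```

```text
5.3 [ 0.4757 -0.2805  0.3407] [1.66421964e+00 2.66402382e+00 9.88027760e-04]
5172.0 2441.0
0.3 [ 0.5032 -0.2923  0.4374] 0.048
0.6 [ 0.5034 -0.2923  0.4287] 0.048
above [-22.5, 19.6, 101.0, 0.0, 0.0, 1.4]
grasp [-22.4, 19.5, 231.0, 0.0, 0.0, 1.4]
```

View pics/w3.png

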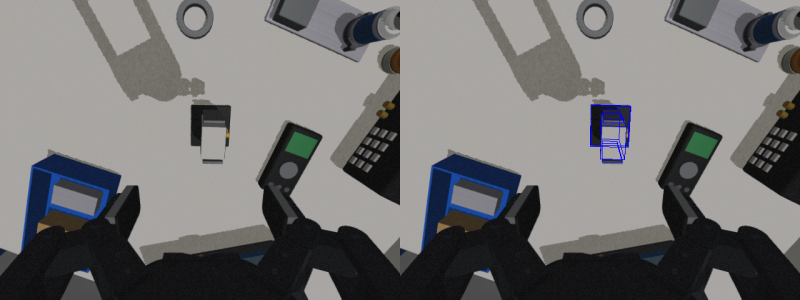

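Call:
{"name": "drive_tool", "arguments": {
  "moves": [
    [[-22.5, 19.5, 50, 0, 0, 1.4, 0], [-22.5, 19.5, 95, 0, 0, 1.4, 0], [-22.5, 19.5, 130, 0, 0, 1.4, 0], [-22.5, 19.5, 165, 0, 0, 1.4, 0], [-22.5, 19.5, 195, 0, 0, 1.4, 0], [-22.5, 19.5, 220, 0, 0, 1.4, 0], [-22.5, 19.5, 231, 0, 0, 1.4, 0], [-22.5, 19.5, 231, 0, 0, 1.4, 0]]
  ]
}}

```text
time_s: 6.25
position: [0.5019, -0.2926, 0.1079]
ee_rot: [-1.699, -2.639, -0.0]
wrist_force: [-0.2, -0.8, 0.4]
gripper_width: 1.002
grasp_force: 0.0
```

Call:
{"name": "drive_tool", "arguments": {
  "moves": [
    [[0, 0, 0, 0, 0, 0, 0.4], [0, 0, 0, 0, 0, 0, 0.5], [0, 0, 0, 0, 0, 0, 0.6], [0, 0, 0, 0, 0, 0, 0.7], [0, 0, 0, 0, 0, 0, 0.8], [0, 0, 0, 0, 0, 0, 1], [0, 0, 0, 0, 0, 0, 1], [0, 0, 0, 0, 0, 0, 1]]
  ]
}}

```text
time_s: 7.05
position: [0.5035, -0.2947, 0.1111]
ee_rot: [1.701, 2.638, -0.0]
wrist_force: [0.4, 0.4, 7.0]
gripper_width: 0.459
grasp_force: 61.5
```

Call:
{"name": "drive_tool", "arguments": {
  "moves": [
    [[0, 0, -8, 0, 0, 0, 1], [0, 0, -25, 0, 0, 0, 1], [0, 0, -50, 0, 0, 0, 1], [0, 0, -80, 0, 0, 0, 1], [0, 0, -110, 0, 0, 0, 1], [0, 0, -140, 0, 0, 0, 1], [0, 0, -160, 0, 0, 0, 1], [0, 0, -170, 0, 0, 0, 1], [0, 0, -170, 0, 0, 0, 1]]
  ]
}}

```text
time_s: 7.95
position: [0.5027, -0.2942, 0.2805]
ee_rot: [1.701, 2.639, -0.0]
wrist_force: [-0.2, 0.1, -3.5]
gripper_width: 0.464
grasp_force: 60.8
```

Run:
```python
from h import *
s=env.get_state(); print(s["position"],s["ee_rot"],s["wrist_force"])
print("via",row(.5393,-.0193,.281,.091)); print("down",row(.5393,-.0193,.15,.091))
```

```text
[ 0.50265754 -0.29424195  0.28052705] [ 1.70143208e+00  2.63870238e+00 -4.09139771e-04] [-0.18777255  0.08806718 -3.46137628]
via [235.3, 146.8, -0.8, 0.1, 0.1, 19.2]
down [235.5, 146.7, 130.2, 0.1, 0.1, 19.2]
```

Call:
{"name": "drive_tool", "arguments": {
  "moves": [
    [[14, 9, 0, 0, 0, 1, 1], [42, 27, 0, 0, 0, 3, 1], [78, 49, 0, 0, 0, 6, 1], [114, 71, 0, 0, 0, 9, 1], [150, 94, 0, 0, 0, 12, 1], [182, 114, 0, 0, 0, 15, 1], [210, 131, 0, 0, 0, 17, 1], [228, 142, 0, 0, 0, 18.6, 1], [235, 147, 0, 0, 0, 19.2, 1], [235, 147, 0, 0, 0, 19.2, 1]]
  ]
}}

```text
time_s: 8.95
position: [0.5387, -0.0184, 0.2778]
ee_rot: [-2.115, -2.32, 0.002]
wrist_force: [0.1, -0.8, -3.1]
gripper_width: 0.459
grasp_force: 60.8
```

Run:
```python
from h import *
s=env.get_state(); print(s["time_s"],s["position"],s["ee_rot"])
P=[.604,-.0134,.091]
ds=[imaging.read_camera(c) for c in("scene","top")]
for d,c in zip(ds,("scene","top")):
    m=mask(c,["module"]); print(c,m.sum(),)
    r=spotter.tip_of(c,"module_front"); print([(ray(d,q["xy"],.24).round(4),q["score"]) for q in r[:1]])
print("down",row(.5393,-.0193,.15,.091))
d=ds[0]; u=proj(d,np.array([[.54,-.02,.2]]))[0].astype(int)
cv2.imwrite("pics/s4.png",cv2.resize(d["img"][u[1]-110:u[1]+110,u[0]-110:u[0]+110,::-1],(500,500)))
```

```text
8.95 [ 0.53872837 -0.01842451  0.27776864] [-2.11519509 -2.32011968  0.00233273]
scene 1748.0
[(array([ 0.5647, -0.0174,  0.24  ]), 0.93)]
top 227.0
[]
down [1.1, 0.2, 129.2, -0.0, 0.0, -0.1]
```

View pics/s4.png

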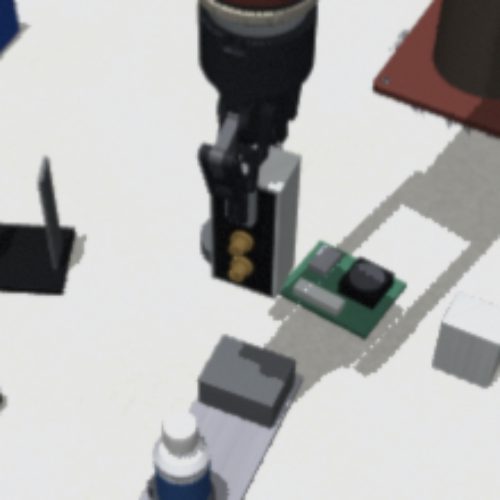

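Call:
{"name": "drive_tool", "arguments": {
  "moves": [
    [[0, 0, 20, 0, 0, 0, 1], [0, 0, 50, 0, 0, 0, 1], [0, 0, 80, 0, 0, 0, 1], [0, 0, 105, 0, 0, 0, 1], [0, 0, 120, 0, 0, 0, 1], [0, 0, 128, 0, 0, 0, 1], [0, 0, 131, 0, 0, 0, 1], [0, 0, 132, 0, 0, 0, 1], [0, 0, 132, 0, 0, 0, 1]]
  ]
}}

```text
time_s: 10.15
position: [0.5402, -0.0194, 0.1485]
ee_rot: [2.118, 2.318, 0.002]
wrist_force: [-0.3, -0.2, -2.8]
gripper_width: 0.458
grasp_force: 60.8
```

Call:
{"name": "drive_tool", "arguments": {
  "moves": [
    [[0, 0, 1, 0, 0, 0, 1], [0, 0, 1.5, 0, 0, 0, 1], [0, 0, 1.5, 0, 0, 0, 1]]
  ]
}}

```text
time_s: 10.45
position: [0.5395, -0.0192, 0.1461]
ee_rot: [2.118, 2.319, 0.0]
wrist_force: [0.0, -0.1, -2.0]
gripper_width: 0.461
grasp_force: 60.9
```

Call:
{"name": "drive_tool", "arguments": {
  "moves": [
    [[0, 0, 1, 0, 0, 0, 1], [0, 0, 1, 0, 0, 0, 1]]
  ]
}}

```text
time_s: 10.65
position: [0.5396, -0.0192, 0.1461]
ee_rot: [2.118, 2.319, 0.0]
wrist_force: [-3.9, -0.1, 5.4]
gripper_width: 0.463
grasp_force: 61.8
```

Call:
{"name": "drive_tool", "arguments": {
  "moves": [
    [[0, 0, 0, 0, 0, 0, 0.5], [0, 0, 0, 0, 0, 0, 0.45], [0, 0, 0, 0, 0, 0, 0.35], [0, 0, 0, 0, 0, 0, 0.2], [0, 0, 0, 0, 0, 0, 0], [0, 0, 0, 0, 0, 0, 0], [0, 0, 0, 0, 0, 0, 0]]
  ]
}}

```text
time_s: 11.35
position: [0.5393, -0.0192, 0.1448]
ee_rot: [-2.119, -2.319, 0.0]
wrist_force: [0.4, 0.6, -0.0]
gripper_width: 1.003
grasp_force: 0.0
```

Call:
{"name": "drive_tool", "arguments": {
  "moves": [
    [[0, 0, -15, 0, 0, 0, 0], [0, 0, -50, 0, 0, 0, 0], [0, 0, -85, 0, 0, 0, 0], [0, 0, -110, 0, 0, 0, 0], [0, 0, -110, 0, 0, 0, 0]]
  ]
}}

```text
time_s: 11.85
position: [0.5419, -0.0196, 0.2611]
ee_rot: [2.113, 2.314, 0.008]
wrist_force: [-0.4, 0.2, -0.7]
gripper_width: 1.0
grasp_force: 0.0
```

Run:
```python
from h import *
s=env.get_state(); print(s["time_s"],s["position"],s["ee_rot"],s["wrist_force"])
ds=[imaging.read_camera(c) for c in("scene","top")]; ms=[]
for d,c in zip(ds,("scene","top")):
    m=mask(c,["module"]); ms.append(m); print(c,m.sum())
    r=spotter.tip_of(c,"module_front"); print([(ray(d,q["xy"],.105).round(4),q["score"]) for q in r[:1]])
    if m.sum()>100: print(fit([d],[m],MOD,[.539,-.019,.09],.045))
d=ds[0]; u=proj(d,np.array([[.55,-.02,.12]]))[0].astype(int)
im=d["img"][:,:,::-1].copy(); wires(im,d,MOD,[.5393,-.0193,.091],.045)
cv2.imwrite("pics/s5.png",cv2.resize(im[u[1]-90:u[1]+90,u[0]-90:u[0]+90],(450,450)))
print("cap above",row(.6685,-.0077,.256,.091)); print("z160",row(.6685,-.0077,.165,.091))
```

```text
11.85 [ 0.54191086 -0.01964552  0.26107456] [2.11324302 2.31360539 0.00786662] [-0.38447525  0.17167193 -0.7330364 ]
scene 0.0
[(array([ 0.5623, -0.0145,  0.105 ]), 0.92)]
top 265.0
[]
(array([ 0.53585874,  0.00182287, -0.0833353 ]), np.float64(0.7134581883388208))
cap above [-0.4, 130.5, -2.9, -0.1, -0.0, -0.0]
z160 [-0.5, 130.7, 88.1, -0.1, -0.0, -0.0]
```

View pics/s5.png

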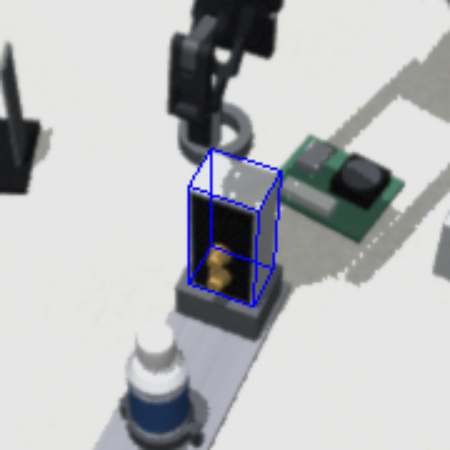

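Call:
{"name": "drive_tool", "arguments": {
  "moves": [
    [[0, 30, 0, 0, 0, 0, 1], [0, 70, 0, 0, 0, 0, 1], [0, 110, 0, 0, 0, 0, 1], [0, 130, 0, 0, 0, 0, 1], [0, 130, 10, 0, 0, 0, 1], [0, 130, 40, 0, 0, 0, 1], [0, 130, 70, 0, 0, 0, 1], [0, 130, 84, 0, 0, 0, 1], [0, 130, 88, 0, 0, 0, 1], [0, 130, 88, 0, 0, 0, 1]]
  ]
}}

```text
time_s: 13.15
position: [0.6681, -0.0075, 0.1664]
ee_rot: [-2.118, -2.319, 0.001]
wrist_force: [1.0, -0.8, -0.0]
gripper_width: -0.002
grasp_force: 0.0
```

Run:
```python
from h import *
s=env.get_state(); print(s["time_s"],s["position"],s["ee_rot"],s["wrist_force"])
print(row(.6685,-.0077,.159,.091))
d=imaging.read_camera("scene"); u=proj(d,np.array([[.64,-.01,.14]]))[0].astype(int)
cv2.imwrite("pics/s6.png",cv2.resize(d["img"][u[1]-60:u[1]+60,u[0]-60:u[0]+60,::-1],(400,400),interpolation=cv2.INTER_CUBIC))
```

```text
13.15 [ 0.66812327 -0.00752625  0.16643668] [-2.11828815e+00 -2.31866559e+00  1.16244129e-03] [ 1.04828    -0.82101904 -0.02080003]
[-0.2, 0.4, 7.4, -0.1, -0.0, -0.0]
```

View pics/s6.png

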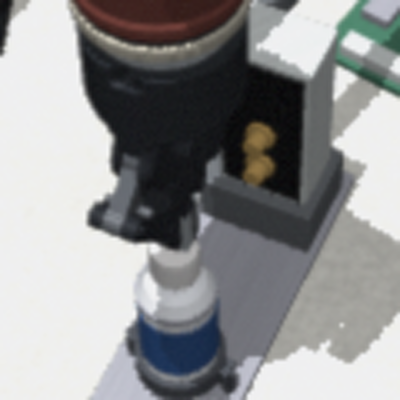

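Fingertips sit just above the cap's centre (about pixel 178, 245) and the module stands facing it. Press down in small steps.

Call:
{"name": "drive_tool", "arguments": {
  "moves": [
    [[0, 0, 5, 0, 0, 0, 1], [0, 0, 9, 0, 0, 0, 1], [0, 0, 11, 0, 0, 0, 1], [0, 0, 12, 0, 0, 0, 1], [0, 0, 13, 0, 0, 0, 1], [0, 0, 13, 0, 0, 0, 1]]
  ]
}}

```text
time_s: 13.8
position: [0.6696, -0.0076, 0.1547]
ee_rot: [2.118, 2.318, 0.002]
wrist_force: [1.7, -0.7, 5.7]
gripper_width: -0.001
grasp_force: 2.6
```

Call:
{"name": "drive_tool", "arguments": {
  "moves": [
    [[0, 0, 1, 0, 0, 0, 1], [0, 0, 2, 0, 0, 0, 1], [0, 0, 2, 0, 0, 0, 1]]
  ]
}}

```text
time_s: 14.1
position: [0.6696, -0.0076, 0.1529]
ee_rot: [2.118, 2.318, 0.002]
wrist_force: [1.4, 0.1, 6.7]
gripper_width: -0.002
grasp_force: 3.2
```

Call:
{"name": "drive_tool", "arguments": {
  "moves": [
    [[0, 0, 0.5, 0, 0, 0, 1], [0, 0, 0.5, 0, 0, 0, 1]]
  ]
}}

```text
time_s: 14.3
position: [0.6696, -0.0076, 0.1525]
ee_rot: [2.118, 2.318, 0.002]
wrist_force: [0.1, 0.3, 5.7]
gripper_width: 0.003
grasp_force: 3.3
```

Call:
{"name": "drive_tool", "arguments": {
  "moves": [
    [[0, 0, 0.5, 0, 0, 0, 1], [0, 0, 0.7, 0, 0, 0, 1]]
  ]
}}

```text
time_s: 14.5
position: [0.6696, -0.0076, 0.1521]
ee_rot: [2.118, 2.318, 0.002]
wrist_force: [-0.5, -0.0, 8.1]
gripper_width: 0.005
grasp_force: 4.2
```

Call:
{"name": "drive_tool", "arguments": {
  "moves": [
    [[0, 0, 0.5, 0, 0, 0, 1], [0, 0, 0.5, 0, 0, 0, 1]]
  ]
}}

```text
time_s: 14.7
position: [0.6696, -0.0076, 0.1521]
ee_rot: [2.117, 2.318, 0.002]
wrist_force: [-0.8, 0.0, 10.4]
gripper_width: 0.002
grasp_force: 4.9
```

Call:
{"name": "drive_tool", "arguments": {
  "moves": [
    [[0, 0, 0.5, 0, 0, 0, 1], [0, 0, 0.5, 0, 0, 0, 1]]
  ]
}}

```text
time_s: 14.9
position: [0.6696, -0.0076, 0.152]
ee_rot: [2.117, 2.318, 0.002]
wrist_force: [-2.0, 0.4, 11.6]
gripper_width: -0.004
grasp_force: 6.0
```

Call:
{"name": "drive_tool", "arguments": {
  "moves": [
    [[0, 0, -3, 0, 0, 0, 1], [0, 0, -8, 0, 0, 0, 1], [0, 0, -20, 0, 0, 0, 1], [0, 0, -50, 0, 0, 0, 1], [0, 0, -90, 0, 0, 0, 0], [0, 0, -120, 0, 0, 0, 0], [0, 0, -120, 0, 0, 0, 0]]
  ]
}}

```text
time_s: 15.6
position: [0.6708, -0.0076, 0.276]
ee_rot: [2.114, 2.315, 0.007]
wrist_force: [0.3, 0.2, 0.6]
gripper_width: 0.506
grasp_force: 0.0
```

Run:
```python
from h import *
s=env.get_state(); print(s["time_s"],s["position"],s["ee_rot"],s["joint_positions"])
d=imaging.read_camera("scene")
r=spotter.tip_of("scene","module_front"); print([(ray(d,q["xy"],.105).round(4),q["score"]) for q in r[:1]])
for h in(.091+np.pi/2,.091-np.pi/2): print(row(.5393,-.0193,.272,h), row(.5393,-.0193,.14,h))
```

```text
15.6 [ 0.67075587 -0.00764383  0.27596929] [2.11417123 2.31468165 0.00738877] [-1.28844561e-01  3.10140594e-01  1.37621959e+00  1.24678159e-05
  1.44703694e+00 -2.19331597e-01]
[(array([ 0.5566, -0.0198,  0.105 ]), 0.68)]
[-0.1, -129.9, -1.8, 0.0, 0.0, -90.0] [-0.1, -130.0, 130.2, 0.0, 0.0, -90.0]
[-0.1, -129.9, -1.8, 0.0, -0.0, 90.0] [-0.1, -130.0, 130.2, 0.0, -0.0, 90.0]
```

Call:
{"name": "drive_tool", "arguments": {
  "moves": [
    [[0, -20, 0, 0, 0, -8, 0], [0, -40, 0, 0, 0, -16, 0], [0, -60, 0, 0, 0, -24, 0], [0, -80, 0, 0, 0, -32, 0], [0, -95, 0, 0, 0, -40, 0], [0, -110, 0, 0, 0, -48, 0], [0, -120, 0, 0, 0, -56, 0], [0, -130, 0, 0, 0, -64, 0], [0, -130, 0, 0, 0, -72, 0], [0, -130, 0, 0, 0, -80, 0]]
  ]
}}

```text
time_s: 16.7
position: [0.5376, -0.019, 0.2673]
ee_rot: [-0.123, -3.135, -0.001]
wrist_force: [-0.5, 0.7, -0.1]
gripper_width: 0.997
grasp_force: 0.0
```

Call:
{"name": "drive_tool", "arguments": {
  "moves": [
    [[0, 0, 0, 0, 0, -8, 0], [0, 0, 0, 0, 0, -10, 0], [0, 0, 0, 0, 0, -10, 0], [0, 0, 0, 0, 0, -10, 0]]
  ]
}}

```text
time_s: 17.1
position: [0.5384, -0.0191, 0.268]
ee_rot: [0.14, -3.135, -0.001]
wrist_force: [0.6, 0.2, -0.3]
gripper_width: 0.997
grasp_force: 0.0
```

Run:
```python
from h import *
s=env.get_state(); print(s["time_s"],s["position"],s["ee_rot"])
d=imaging.read_camera("wrist"); m=mask("wrist",["module"]); print(m.sum())
p=[.5393,-.0193,.091]
if m.sum()>300: print(fit([d],[m],MOD,p,.045))
r=spotter.tip_of("wrist","cap_top"); print([(ray(d,q["xy"],.137).round(4),q["score"]) for q in r[:1]])
h=.091+np.pi/2
print(row(p[0],p[1],.14,h))
im=d["img"][:,:,::-1].copy(); wires(im,d,MOD,p,.045); cv2.imwrite("pics/w7.png",im)
```

```text
17.1 [ 0.53843291 -0.01908423  0.26801107] [ 1.39746104e-01 -3.13549862e+00 -1.04573874e-03]
6199.0
(array([ 0.53935148, -0.01778071,  0.11376144]), np.float64(0.07101050929668562))
[(array([ 0.6672, -0.0079,  0.137 ]), 0.72)]
[-0.5, -0.2, 129.0, 0.0, -0.1, -0.1]
```

Call:
{"name": "drive_tool", "arguments": {
  "moves": [
    [[0, 0, 25, 0, 0, 0, 0], [0, 0, 55, 0, 0, 0, 0], [0, 0, 85, 0, 0, 0, 0], [0, 0, 110, 0, 0, 0, 0], [0, 0, 125, 0, 0, 0, 0], [0, 0, 130, 0, 0, 0, 0], [0, 0, 130, 0, 0, 0, 0]]
  ]
}}

```text
time_s: 17.95
position: [0.5392, -0.0192, 0.1394]
ee_rot: [0.142, -3.138, -0.0]
wrist_force: [-0.1, 0.3, 0.3]
gripper_width: 1.003
grasp_force: 0.0
```

Call:
{"name": "drive_tool", "arguments": {
  "moves": [
    [[0, 0, 0, 0, 0, 0, 0.2], [0, 0, 0, 0, 0, 0, 0.3], [0, 0, 0, 0, 0, 0, 0.4], [0, 0, 0, 0, 0, 0, 0.6], [0, 0, 0, 0, 0, 0, 1], [0, 0, 0, 0, 0, 0, 1], [0, 0, 0, 0, 0, 0, 1]]
  ]
}}

```text
time_s: 18.65
position: [0.5404, -0.0191, 0.1413]
ee_rot: [-0.142, 3.136, -0.0]
wrist_force: [-0.4, 2.2, 6.9]
gripper_width: 0.654
grasp_force: 64.0
```

Call:
{"name": "drive_tool", "arguments": {
  "moves": [
    [[0, 0, -8, 0, 0, 0, 1], [0, 0, -25, 0, 0, 0, 1], [0, 0, -55, 0, 0, 0, 1], [0, 0, -90, 0, 0, 0, 1], [0, 0, -120, 0, 0, 0, 1], [0, 0, -140, 0, 0, 0, 1], [0, 0, -150, 0, 0, 0, 1], [0, 0, -150, 0, 0, 0, 1], [0, 0, -150, 0, 0, 0, 1]]
  ]
}}

```text
time_s: 19.55
position: [0.5386, -0.0192, 0.2882]
ee_rot: [0.142, -3.136, -0.001]
wrist_force: [0.4, -0.4, -3.8]
gripper_width: 0.651
grasp_force: 64.1
```

Run:
```python
from h import *
s=env.get_state(); print(s["time_s"],s["position"],s["ee_rot"],s["joint_positions"])
h=-.138+np.pi/2
print(row(.43,.3143,.29,h))
print("joint-ish via radius check", np.hypot(.43,.3143))
```

```text
19.55 [ 0.53862367 -0.0191549   0.28820001] [ 1.41674051e-01 -3.13628087e+00 -6.05202494e-04] [-1.81846465e-01 -6.05756472e-03  1.70617277e+00 -1.00783661e-04
  1.44362347e+00 -1.84291378e+00]
[78.1, 341.9, -1.5, 0.0, -0.1, 13.1]
joint-ish via radius check 0.5326203995342274
```

Call:
{"name": "drive_tool", "arguments": {
  "moves": [
    [[4, 18, 0, 0, 0, 1, 1], [12, 54, 0, 0, 0, 2, 1], [22, 96, 0, 0, 0, 3.5, 1], [32, 140, 0, 0, 0, 5, 1], [42, 184, 0, 0, 0, 7, 1], [52, 228, 0, 0, 0, 9, 1], [62, 270, 0, 0, 0, 10.5, 1], [70, 306, 0, 0, 0, 12, 1], [76, 330, 0, 0, 0, 13, 1], [78, 340, 0, 0, 0, 13, 1]]
  ]
}}

```text
time_s: 20.55
position: [0.429, 0.314, 0.2873]
ee_rot: [-0.21, -3.131, 0.002]
wrist_force: [0.6, -0.1, -2.6]
gripper_width: 0.649
grasp_force: 64.5
```

Call:
{"name": "drive_tool", "arguments": {
  "moves": [
    [[0, 2, 0, 0, 0, 0, 1], [0, 2, 0, 0, 0, 0, 1], [0, 2, 0, 0, 0, 0, 1]]
  ]
}}

```text
time_s: 20.85
position: [0.4316, 0.3132, 0.2891]
ee_rot: [-0.216, -3.134, 0.002]
wrist_force: [0.1, 0.1, -3.5]
gripper_width: 0.649
grasp_force: 64.6
```

Run:
```python
from h import *
s=env.get_state(); print(s["time_s"],s["position"],s["ee_rot"],s["wrist_force"])
J=[.43,.3143,-.138]
print(row(*J[:2],.29,J[2]+np.pi/2))
d=imaging.read_camera("wrist"); e=imaging.read_camera("scene")
z=s["position"][2]-.095
out=[]
for n,q,u in(("wrist",d,[.43,.31,.1]),("scene",e,[.43,.31,.1])):
    m=mask(n,["module"]); print(n,"module",m.sum(), fit([q],[m],MOD,J,z) if m.sum()>300 else "")
    m=mask(n,["jig"]); print(n,"jig",m.sum(), fit([q],[np.maximum(m,0)],M["jig"],J) if m.sum()>300 else "")
    im=q["img"][:,:,::-1].copy(); wires(im,q,MOD,J,z,(0,0,255)); wires(im,q,M["jig"],J)
    u=proj(q,np.array([u]))[0].astype(int); u=np.clip(u,100,[540,380]); out.append(cv2.resize(im[u[1]-100:u[1]+100,u[0]-100:u[0]+100],(400,400),interpolation=cv2.INTER_CUBIC))
cv2.imwrite("pics/j8.png",np.hstack(out))
```

```text
20.85 [0.43163375 0.31317111 0.28909356] [-2.16179310e-01 -3.13359347e+00  1.50697778e-03] [ 0.11852511  0.09334832 -3.47029392]
[1.8, 0.9, -0.9, -0.1, -0.0, 0.0]
wrist module 26484.0 (array([ 0.4297289 ,  0.31462405, -0.05285287]), np.float64(0.10057457019835858))
wrist jig 4693.0 (array([ 0.42930511,  0.31469534, -0.13931253]), np.float64(0.23451166087503894))
scene module 2583.0 (array([ 0.4301159 ,  0.31086799, -0.09653629]), np.float64(0.08888549978163351))
scene jig 2778.0 (array([ 0.42682551,  0.3113961 , -0.13179417]), np.float64(0.07012884352643678))
```

View pics/j8.png

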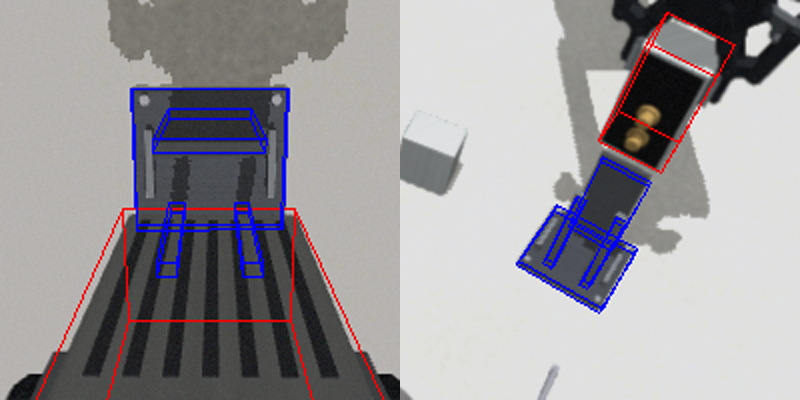

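Call:
{"name": "drive_tool", "arguments": {
  "moves": [
    [[1.5, 0.7, 15, 0, 0, 0, 1], [1.5, 0.7, 40, 0, 0, 0, 1], [1.5, 0.7, 52, 0, 0, 0, 1], [1.5, 0.7, 65, 0, 0, 0, 1], [1.5, 0.7, 80, 0, 0, 0, 1], [1.5, 0.7, 95, 0, 0, 0, 1], [1.5, 0.7, 110, 0, 0, 0, 1], [1.5, 0.7, 125, 0, 0, 0, 1], [1.5, 0.7, 130, 0, 0, 0, 1], [1.5, 0.7, 130, 0, 0, 0, 1]]
  ]
}}

```text
time_s: 22.15
position: [0.4292, 0.3149, 0.1583]
ee_rot: [-0.214, -3.132, 0.002]
wrist_force: [0.3, -1.2, -3.9]
gripper_width: 0.647
grasp_force: 64.6
```

Run:
```python
from h import *
s=env.get_state(); print(s["time_s"],s["position"],s["wrist_force"],s["wrist_torque"])
print(row(.4297,.3144,.105,-.138+np.pi/2))
```

```text
22.15 [0.42921783 0.31492934 0.15834592] [ 0.31587275 -1.2308232  -3.8900763 ] [-0.00954407  0.04046004  0.0399207 ]
[-0.6, -0.4, 53.3, -0.1, -0.1, 0.1]
```

No contact so far; continue down to about 4 mm above seat.

Call:
{"name": "drive_tool", "arguments": {
  "moves": [
    [[0, 0, 12, 0, 0, 0, 1], [0, 0, 25, 0, 0, 0, 1], [0, 0, 35, 0, 0, 0, 1], [0, 0, 43, 0, 0, 0, 1], [0, 0, 47, 0, 0, 0, 1], [0, 0, 48, 0, 0, 0, 1], [0, 0, 48, 0, 0, 0, 1]]
  ]
}}

```text
time_s: 22.85
position: [0.43, 0.3153, 0.1117]
ee_rot: [0.214, 3.134, 0.0]
wrist_force: [0.6, 1.5, -2.1]
gripper_width: 0.652
grasp_force: 64.8
```

Call:
{"name": "drive_tool", "arguments": {
  "moves": [
    [[0, 0, 1, 0, 0, 0, 1], [0, 0, 2, 0, 0, 0, 1], [0, 0, 2, 0, 0, 0, 1]]
  ]
}}

```text
time_s: 23.15
position: [0.4299, 0.3153, 0.1098]
ee_rot: [0.214, 3.134, 0.0]
wrist_force: [-0.2, -0.4, -3.4]
gripper_width: 0.646
grasp_force: 64.8
```

Call:
{"name": "drive_tool", "arguments": {
  "moves": [
    [[0, 0, 1, 0, 0, 0, 1], [0, 0, 1.5, 0, 0, 0, 1], [0, 0, 1.5, 0, 0, 0, 1]]
  ]
}}

```text
time_s: 23.45
position: [0.4298, 0.3152, 0.108]
ee_rot: [-0.214, -3.134, 0.0]
wrist_force: [0.1, -0.5, -1.8]
gripper_width: 0.652
grasp_force: 64.8
```

Call:
{"name": "drive_tool", "arguments": {
  "moves": [
    [[0, 0, 1, 0, 0, 0, 1], [0, 0, 1, 0, 0, 0, 1]]
  ]
}}

```text
time_s: 23.65
position: [0.4297, 0.3152, 0.1069]
ee_rot: [-0.214, -3.134, 0.0]
wrist_force: [0.3, 0.8, -3.2]
gripper_width: 0.651
grasp_force: 64.8
```

Call:
{"name": "drive_tool", "arguments": {
  "moves": [
    [[0, 0, 1, 0, 0, 0, 1], [0, 0, 1, 0, 0, 0, 1]]
  ]
}}

```text
time_s: 23.85
position: [0.4299, 0.3153, 0.1064]
ee_rot: [0.214, 3.134, 0.0]
wrist_force: [-0.6, -0.8, -0.8]
gripper_width: 0.643
grasp_force: 64.7
```

Call:
{"name": "drive_tool", "arguments": {
  "moves": [
    [[0, 0, 0.7, 0, 0, 0, 1], [0, 0, 0.7, 0, 0, 0, 1]]
  ]
}}

```text
time_s: 24.05
position: [0.4301, 0.3153, 0.1063]
ee_rot: [0.214, 3.134, 0.0]
wrist_force: [-2.8, -0.1, 4.6]
gripper_width: 0.654
grasp_force: 65.4
```

Seated. Release and withdraw.

Call:
{"name": "drive_tool", "arguments": {
  "moves": [
    [[0, 0, 0, 0, 0, 0, 0.32], [0, 0, 0, 0, 0, 0, 0.28], [0, 0, 0, 0, 0, 0, 0.2], [0, 0, 0, 0, 0, 0, 0.1], [0, 0, 0, 0, 0, 0, 0], [0, 0, 0, 0, 0, 0, 0], [0, 0, 0, 0, 0, 0, 0]]
  ]
}}

```text
time_s: 24.75
position: [0.4298, 0.3152, 0.1053]
ee_rot: [-0.214, -3.134, 0.0]
wrist_force: [0.2, 0.3, -0.2]
gripper_width: 1.001
grasp_force: 0.0
```

Call:
{"name": "drive_tool", "arguments": {
  "moves": [
    [[0, 0, -10, 0, 0, 0, 0], [0, 0, -30, 0, 0, 0, 0], [0, 0, -60, 0, 0, 0, 0], [0, 0, -100, 0, 0, 0, 0], [0, 0, -140, 0, 0, 0, 0], [0, 0, -170, 0, 0, 0, 0], [0, 0, -180, 0, 0, 0, 0], [0, 0, -180, 0, 0, 0, 0], [0, 0, -180, 0, 0, 0, 0]]
  ]
}}

```text
time_s: 25.65
position: [0.4292, 0.3149, 0.2841]
ee_rot: [-0.214, -3.133, 0.002]
wrist_force: [0.3, -0.4, -0.1]
gripper_width: 1.003
grasp_force: 0.0
```

Run:
```python
from h import *
s=env.get_state(); print(s["time_s"],s["position"],s["wrist_force"])
J=[.43,.3143,-.138]; out=[]
for n in("wrist","scene"):
    q=imaging.read_camera(n); m=mask(n,["module"]); print(n,m.sum(), fit([q],[m],MOD,J,.01) if m.sum()>300 else "")
    im=q["img"][:,:,::-1].copy(); wires(im,q,MOD,J,.01,(0,0,255)); 
    u=np.clip(proj(q,np.array([[.43,.31,.08]]))[0].astype(int),110,[530,370]); out.append(cv2.resize(im[u[1]-110:u[1]+110,u[0]-110:u[0]+110],(400,400),interpolation=cv2.INTER_CUBIC))
cv2.imwrite("pics/j9.png",np.hstack(out))
```

```text
25.65 [0.42924836 0.31492728 0.28407901] [ 0.31010078 -0.37648593 -0.10134258]
wrist 3464.0 (array([ 0.4301116 ,  0.31710032, -0.16152143]), np.float64(0.23404111371324487))
scene 1466.0 (array([ 0.43032672,  0.31459515, -0.11629313]), np.float64(0.22720087183343984))
```

View pics/j9.png

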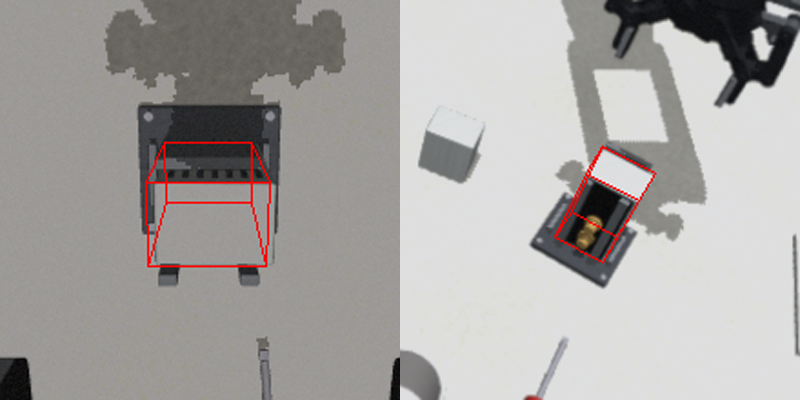

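The module sits home and upright between the posts with its connectors forward, matching the model outline (top at about pixel 208, 225 in the left view). The gripper is clear of it.

```bash
python3 -c "
from plant import close_job
print(close_job())"
```

```text
the job is handed in; nothing more can be done
None
```

I stood the module on the pedestal, pressed the can's cap to its stop (about 12 N) and released it, then loaded the module home in the jig and let go. The job is handed in; `close_job()` returned no verdict.

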